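# Roll the can clear and hold the self-closing liner drawer open at the marker

### The arm

A 6-joint arm with a two-finger parallel gripper is mounted at the origin on the work surface. World frame = base frame: x ahead of the robot, y to its left, z up, the work surface at z = 0. Lengths are in mm, angles in rad, forces in N, time in s.
With the tool pointing down it reaches from about 350 to 875 mm from the base axis. Payload 4.2 kg.
Tool frame: the origin (TCP) lies on the mounting face of the last link; the fingertips stand 173 mm ahead of it and the grasp point (between the pads) lies 155 mm ahead of it; z points along the fingers, y is the line along which they close (so a half turn about z gives the same grasp; the last joint's range is limited). The gripper opens to 85 mm and grips with 20 to 120 N. Pads are 22 mm wide; open, the fingers measure 114 mm over their backs; the gripper's body (76 mm by 85 mm) begins 54 mm behind the grasp point. The pads swing forward as they close: fully open they stand 13 mm farther back than shut.
Start: joints at [-0.94, 0.385, 0.008, 0, -1.194, -0.259], TCP at [227.072, -582.27, 404.712] pointing down, gripper open.
Joint ranges: [-3.14, 3.14], [-1.21, 2.06], [-1.07, 1.41], [-3.16, 2.05], [-2.99, -0.16], [-3.1, 3.1]. Speed limits (rad/s): [2.79, 2.79, 3.14, 3.14, 3.14, 3.14].

### API

Orientations are given as a unit quaternion [x, y, z, w].
In Python, from bench import arm gives the robot as it stands.
- The arm moves only by the tool carry_out, never from a script. Its argument "rows" is a list of rows, each a list of 7 numbers: the shift along the tool's x, y, z as a fraction of full scale, then the turn, a rotation vector about the tool's x, y, z as a fraction of full scale, then the opening, from -1 (shut) to 1 (fully open). A call has 1 to 12 rows; each row is the pose to reach, as a shift and turn from the pose commanded when the call began, along the tool's axes at that moment, turning the shorter way round; what a row does not reach only later rows make up. Full scale, the value 1, is 20 cm for a shift and pi rad for a turn. A row lasts 1/8 s, in which the tool goes at most 62.5 mm and 10.7 degrees, less where a joint would pass 70% of its speed; a pose out of reach is approached as far as the arm can. A call with a number of a shift or a turn outside -1 to 1 is refused whole. A call with a gripper value outside its range is refused whole. The fingers move at their own pace and stop on an object; the grip force is fixed at half the most. Time passes only in rows, so rows that repeat a pose let the fingers close. It gives the time, the measured TCP pose, the force, the opening and the grip force at its end, in the units of the state.
- arm.read_state(): the state, without advancing time (a new reading comes with each control period).
- arm.get_image(name): name is "scene" or "top"; returns (picture, depth): 384x512x3 uint8, red, green, blue; 384x512 float32, mm along the optical axis (not along the pixel's ray), 0 where there is no reading.
- arm.calibration(name): a dict with "mtx" (3x3 intrinsics, pixels), "k1" (the pictures are not rectified: a ray, as slopes to the right and down, at radius r is drawn at 1 + k1 r^2 times it, then the intrinsics apply), "cam_to_world" (4x4, takes a point from camera to world coordinates). Camera axes: x right, y up, looking along -z (the intrinsics and any distortion apply to the point x, -y, -z); pixel columns grow to the right and rows downward; lengths in mm; the calibration is good to about 2 mm. A picture is of the moment at which its call begins. calibration takes no time and is no camera call.
- arm.job_done(): hands the job in; it is judged then, once.
The state is a dict: "clock": time; "joints": joint angles; "joint_vel": joint speeds; "joint_efforts": joint torques, N m; "position": TCP position; "ee_rot": TCP orientation; "contact_force": force on the tool from outside, world axes, zero at the start; "wrist_torque": the same for the moment, N m; "gripper_width": finger opening in mm; "grasp_force": force on a finger pad.
Only numpy, scipy, OpenCV 4.12 (cv2) and the standard library are available. Lean on these libraries where they do the work, as an engineer would, in place of code of your own. Each camera call takes 0.05 s, during which the arm holds its last target. There are 200 camera calls.

### The job

I need a compost liner from the self-closing drawer, but a can lies label down in front of it: roll the can sideways half a turn along the counter, without lifting it, so that it lies still, label up, clear of the drawer's path. Then pull the drawer out by its upright handle until the pin on top is level with the marker's finger, and finish while still holding it there against the spring, because the drawer shuts if let go. Do not shift the marker, and leave the jar, the cap and the spatula where they are.

Things in the scene. Friction and masses are not known exactly. Their poses are not given: they have to be found in the camera images.
- unit: Low steel drawer housing fixed to the counter, 170 long (x), 120 wide, 55 high. Origin on the counter, middle of the front face's lower edge; x points back into the housing, away from the robot, z up. The drawer (front panel 68 wide, 6 thick, outside the housing front) slides out along -x. On top: a dark slot on the middle line where the pin stands up, and 34 to its left (+y) the marker's rail.
- drawer (a joint): How far the drawer is pulled out, m: 0 shut, 0.1 at most. A spring pulls it shut: about 3 N when shut, rising 0.8 N per 10 mm (about 9 N at 75 mm). It does not latch.
- handle (a point): Top centre of the drawer's upright handle: a round steel bar 16 in diameter, from 10 to 82 above the counter, axis 42 in front of the housing front, moving with the drawer. A bar 10 thick, 16 above the counter, joins it to the drawer; 28 of free space between handle and drawer front. Can be pinched from above across y.
- pin (a point): Top centre of the drawer's index pin: round steel, 10 in diameter, rising 17 above the housing top; moves with the drawer. When the drawer is shut it stands 125 behind the housing front, on the middle line.
- mark (a point): Top of the tip of the marker's finger, at the slot's edge: a bar 5 wide (x) pointing to the slot from a brass block (16 x 14 x 12) on the rail. Pin and finger are level when both have the same x in the housing's frame (this point has the same axes); the pin then stands beside the tip. It starts 35 to 75 nearer the front than the shut drawer's pin.
- marker (a joint): Where the marker stands along its rail, m: 0 is level with the pin of the shut drawer, growing towards the robot (-x of the housing). Equals the drawer value to reach. Stiff (about 6 N to shift); must be left alone.
- can: Aluminium can on its side, 60 in diameter, 110 long, 0.15 to 0.4 kg. Origin at its middle, 30 above the counter; x runs along the can, z points out through the middle of its brown paper label (80 long, 100 degrees). Starts label down, lengthwise in front of the handle. Half a turn is 94 of rolling. Faintly faceted (16 faces): rests where left. Rolls when lightly pressed on top and drawn along; pushed from the side by grippy pads it slides.
- jar: Clear glass jar with steel cap, 80 in diameter, 120 tall, standing beside the drawer housing; origin under its centre. Leave alone.
- cap: White plastic cap lying on the counter, 42 in diameter, 14 high; origin under its centre. Leave alone.
- spatula: Wooden spatula lying on the counter, 260 long along its x; origin under it. Leave alone.
- crock: White ceramic compost crock with closed lid, 148 in diameter, 184 tall, fixed; origin under its centre, beside the housing.
There are look-alikes about, which are no part of the job. What is shaped like the can but blue, pink or red is not meant.

How it is judged:
By the outcome, as a careful person would: the job done as asked, in the order asked, and still so for the second after the job is handed in, while the arm keeps its last pose, push and grip.
It also fails if it takes over 67 s, if anything falls off the work surface, if the arm or the gripper's body presses on something with over 40 N, if the wrist force passes 120 N, or if a joint passes its speed limit or range.

## Working session

There is one attempt and no reset: what is moved stays moved. The work goes in short steps, Python scripts to look and compute and a tool call to move; the robot and the scene stay as the last step left them, time stands still between calls to the robot, and variables do not carry over. Pictures are saved under pics/ and viewed, at most 10 in all, crops included, and the job is handed in when it is done.

Besides the shell and the picture viewer there is one more tool, called after "Call:" in YAML: its name, and indented under it one key for each argument. carry_out: Moves the arm, as the interface text tells. Its arguments: {"type":"object","properties":{"rows":{"type":"array"}},"required":["rows"]}

```bash
mkdir -p pics; cat > h.py <<'E'
import numpy as np, cv2
from bench import arm
def look(n,f=None):
    im,d=arm.get_image(n)
    if f: cv2.imwrite('pics/'+f,cv2.cvtColor(im,cv2.COLOR_RGB2BGR))
    return im,d
def world(n,d):
    c=arm.calibration(n); h,w=d.shape
    uv=np.stack(np.meshgrid(np.arange(w),np.arange(h)),-1).reshape(-1,1,2).astype(float)
    p=cv2.undistortPoints(uv,np.array(c['mtx']),np.array([c['k1'],0,0,0.])).reshape(h,w,2)
    P=np.stack([p[...,0]*d,-p[...,1]*d,-d,np.ones_like(d)],-1)
    W=P@np.array(c['cam_to_world']).T
    W[d==0]=np.nan
    return W[...,:3]
E
python3 - <<'E'
from h import *
for n in('scene','top'):
    im,d=look(n,n+'0.png'); np.savez(n+'0.npz',im=im,W=world(n,d))
    print(np.round(arm.calibration(n)['cam_to_world'],2), arm.calibration(n)['mtx'],arm.calibration(n)['k1'])
print(arm.read_state())
E
```

```text
[[ 8.7000e-01 -2.8000e-01  4.1000e-01  9.5315e+02]
 [ 4.9000e-01  4.7000e-01 -7.3000e-01 -7.0796e+02]
 [ 1.0000e-02  8.4000e-01  5.4000e-01  6.5243e+02]
 [ 0.0000e+00  0.0000e+00  0.0000e+00  1.0000e+00]] [[397.40490784   0.         261.18566808]
 [  0.         397.40490784 190.84659855]
 [  0.           0.           1.        ]] -0.023153312909633805
[[-0.00000e+00  9.80000e-01 -1.90000e-01  3.52580e+02]
 [-1.00000e+00 -1.00000e-02 -3.00000e-02  3.65200e+01]
 [-3.00000e-02  1.90000e-01  9.80000e-01  1.06462e+03]
 [ 0.00000e+00  0.00000e+00  0.00000e+00  1.00000e+00]] [[402.80960957   0.         261.61858043]
 [  0.         402.80960957 185.22577063]
 [  0.           0.           1.        ]] -0.08022484472457106
{'clock': 0.1, 'joints': array([-9.40396190e-01,  3.85490814e-01,  6.78812967e-03, -4.07090721e-04,
       -1.19400621e+00, -2.58603263e-01]), 'joint_vel': array([-6.47216808e-06, -1.96418228e-03,  6.70843766e-03,  1.59676044e-03,
       -3.43981222e-04, -1.02602443e-03]), 'joint_efforts': array([-1.13186416e-03, -3.93318665e+01,  1.88929296e+01,  4.19790611e+00,
       -2.61566085e-03,  6.90723084e-06]), 'position': array([ 227.02808411, -582.12544091,  403.7380861 ]), 'ee_rot': array([-1.84755698e-01,  9.82783996e-01,  9.44711392e-04, -2.40399253e-04]), 'contact_force': array([ 0.04698917, -0.46226478, -0.88639788]), 'wrist_torque': array([-0.02785631,  0.01232807,  0.00243299]), 'grasp_force': 0.0, 'gripper_width': 85.50071783845628}
```

View pics/scene0.png

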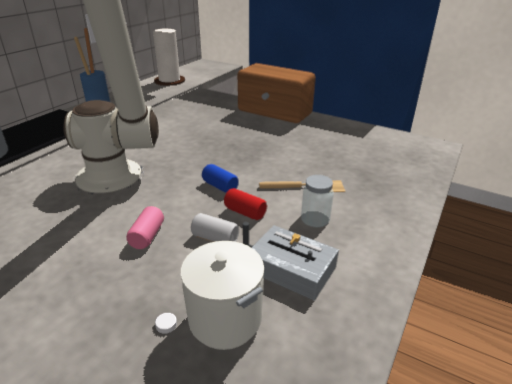

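View pics/top0.png

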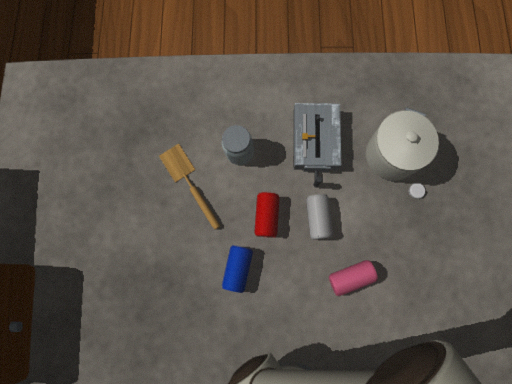

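The grey can at top-view (319,217), directly in front of the handle at (318,180), is the one meant. Red (267,215), blue (237,269) and pink (353,278) are look-alikes by colour. The red can blocks a 94 mm roll to the left, so I'll roll right. I'll measure now and confirm in a crop.

```bash
python3 - <<'E'
from h import *
t=np.load('top0.npz'); im,W=t['im'],t['W']
crop=cv2.resize(im[90:300,220:450],None,fx=2.8,fy=2.8,interpolation=cv2.INTER_CUBIC)
cv2.imwrite('pics/crop1.png',cv2.cvtColor(crop,cv2.COLOR_RGB2BGR))
def box(name,r0,r1,c0,c1,z0,z1):
    P=W[r0:r1,c0:c1].reshape(-1,3); P=P[(P[:,2]>z0)&(P[:,2]<z1)]
    r=cv2.minAreaRect(P[:,:2].astype(np.float32)); print(name,len(P),np.round(P.mean(0),1),np.round(np.median(P,0),1),'rect',np.round(r[0],1),np.round(r[1],1),round(r[2],1),'z',np.round(np.percentile(P[:,2],[5,50,95]),1))
    return P
print('counter z',np.nanmedian(W[250:300,270:320,2]))
box('can',188,245,300,336,35,75)
box('cantop',188,245,300,336,54,75)
box('red',188,245,250,285,35,75)
box('pink',255,300,325,380,35,75)
box('housing',95,180,285,350,50,60)
box('handle',165,195,305,332,75,95)
box('pin',105,165,311,330,66,80)
box('marker',105,165,296,316,61,80)
box('capc',180,205,405,430,8,20)
s=np.load('scene0.npz'); V=s['W']
def sb(name,r0,r1,c0,c1,z0,z1):
    P=V[r0:r1,c0:c1].reshape(-1,3); P=P[(P[:,2]>z0)&(P[:,2]<z1)]
    r=cv2.minAreaRect(P[:,:2].astype(np.float32)); print('s',name,len(P),np.round(P.mean(0),1),np.round(r[0],1),np.round(r[1],1),round(r[2],1))
sb('can',205,250,185,242,35,75)
sb('housing',225,295,250,340,50,60)
sb('handle',215,250,235,255,76,95)
sb('pin',245,262,303,317,64,80)
print(W[130:145:1,296:326,2].round(0).astype(int))
E
```

```text
counter z -0.5792444494181836
can 970 [469.6 -81.6  52.4] [469.7 -81.2  54.2] rect [471.1 -83.4] [110.6  57.8] 5.2 z [39.4 54.2 59.7]
cantop 495 [470.5 -83.9  57.2] [469.9 -83.9  57.2] rect [470.9 -83.7] [109.5  37.6] 7.2 z [54.4 57.2 60.3]
red 946 [476.4  51.3  52.8] [476.3  51.2  54.4] rect [478.   51.5] [ 57.4 110.2] 85.6 z [39.8 54.4 60.6]
pink 1056 [ 318.  -161.5   52.4] [ 318.5 -161.6   54.1] rect [ 317.2 -162.4] [ 58.8 111.4] 20.4 z [39.1 54.1 59.8]
housing 2745 [686.  -84.3  54.5] [686.4 -85.1  54.5] rect [687.  -83.3] [120.1 178. ] 87.6 z [51.5 54.5 57.7]
handle 33 [559.9 -79.5  81.2] [559.9 -80.2  81.4] rect [560.1 -79.3] [12.9 15.8] 87.4 z [78.2 81.4 83.9]
pin 25 [704.8 -78.1  70. ] [723.3 -80.   69.9] rect [702.7 -78. ] [10.6 59.2] 73.4 z [66.9 69.9 73.3]
marker 74 [678.2 -54.   68.6] [676.  -52.2  69.4] rect [680.6 -58.8] [ 33.6 117.4] 88.3 z [62.  69.4 72.9]
capc 194 [ 540.8 -348.6   12.8] [ 541.1 -348.9   12.7] rect [ 540.7 -349. ] [40.1 41.1] 24.8 z [ 9.5 12.7 16.3]
s can 839 [479.  -91.8  52.2] [469.5 -43.8] [110.8 140.7] 5.0
s housing 2633 [695.9 -89.4  57. ] [686.3
[... 9274 characters left out ...]
        55                   52                   58
                    51                   51                   56
                    57                   57                   60
                    58                   58                   55
                    54                   57                   52
                    53                   56                   54
                    51                   54                   57
                    55                   58                   55
                    53                   56                   56
                    51                   55                   56]]<stdin>:27: RuntimeWarning: invalid value encountered in cast
```

View pics/crop1.png

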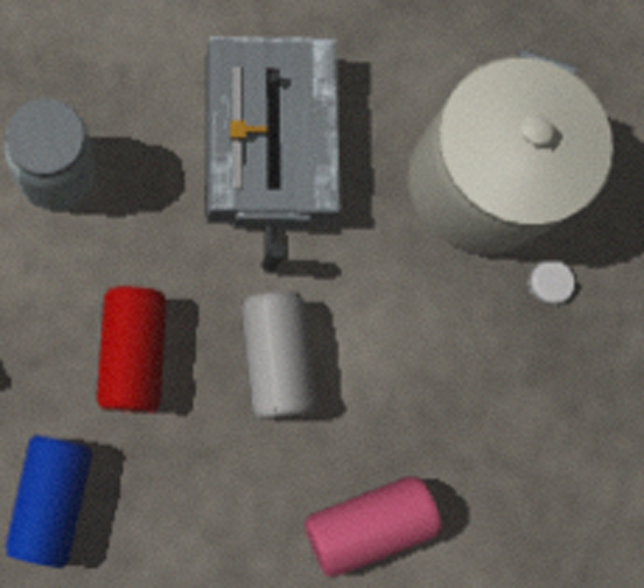

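Call:
carry_out:
  rows:
    - [-0.15, 0.1, 0.03, 0, 0, 0.02, -1]
    - [-0.3, 0.2, 0.08, 0, 0, 0.04, -1]
    - [-0.45, 0.3, 0.13, 0, 0, 0.06, -1]
    - [-0.6, 0.4, 0.18, 0, 0, 0.08, -1]
    - [-0.75, 0.5, 0.22, 0, 0, 0.088, -1]
    - [-0.88, 0.585, 0.25, 0, 0, 0.088, -1]
    - [-0.88, 0.585, 0.25, 0, 0, 0.088, -1]
    - [-0.88, 0.585, 0.25, 0, 0, 0.088, -1]

```text
clock: 1.1
position: [348.5, -409.5, 354.7]
ee_rot: [-0.048, 0.999, -0.0, -0.0]
contact_force: [0.8, 0.1, -0.7]
gripper_width: -0.1
grasp_force: 0.0
```

```bash
cat >> h.py <<'E'
from scipy.spatial.transform import Rotation as Rn
import json,sys
def go(p,R,target,yaw=None):
    """p,R commanded; target world xyz; yaw: wanted angle (deg) of tool y. prints fractions"""
    f=R.inv().apply(np.array(target)-p)/200
    ty=R.apply([0,1,0]); a=np.degrees(np.arctan2(ty[1],ty[0]))
    t=0 if yaw is None else -(yaw-a)/180
    print('shift',np.round(f,4),'turn z',round(t,4),'tool y now',round(a,2))
E
cat > cmd.py <<'E'
from h import *
# replay of commanded poses: list of final rows of each call
def cmd(calls):
    R=Rn.from_quat([-1.84755698e-01,9.82783996e-01,0,0]); p=np.array([227.072,-582.27,404.712])
    for c in calls:
        p=p+R.apply(np.array(c[:3])*200); R=R*Rn.from_rotvec(np.array(c[3:6])*np.pi)
    return p,R
C=[[-0.88,0.585,0.25,0,0,0.088]]
E
python3 - <<'E'
from cmd import *
E
mv cmd.py cm.py
python3 - <<'E'
from cm import *
p,R=cmd(C); s=arm.read_state(); print(p,s['position'],R.as_quat(),s['ee_rot'],s['clock'],s['gripper_width'])
go(p,R,[469,-72,275],95.2)
E
```

```text
[ 348.56800844 -409.34307922  354.712     ] [ 348.48457558 -409.54109526  354.69377763] [-0.04757532  0.99886765  0.          0.        ] [-4.77553109e-02  9.98859057e-01 -4.07515036e-06 -1.22145132e-04] 1.1 -0.053724894756065865
shift [-0.7597  1.6218  0.3986] turn z 0.0014 tool y now 95.45
```

Call:
carry_out:
  rows:
    - [-0.1, 0.2, 0.05, 0, 0, 0, -1]
    - [-0.25, 0.45, 0.12, 0, 0, 0, -1]
    - [-0.38, 0.7, 0.2, 0, 0, 0, -1]
    - [-0.5, 0.95, 0.25, 0, 0, 0, -1]
    - [-0.5, 0.95, 0.25, 0, 0, 0, -1]

```text
clock: 1.72
position: [430.8, -208.9, 304.3]
ee_rot: [-0.05, 0.999, 0.0, -0.0]
contact_force: [-0.1, 0.0, 0.5]
gripper_width: 0.0
grasp_force: 0.0
```

Call:
carry_out:
  rows:
    - [-0.1, 0.25, 0.05, 0, 0, 0, -1]
    - [-0.2, 0.5, 0.1, 0, 0, 0, -1]
    - [-0.26, 0.67, 0.15, 0, 0, 0, -1]
    - [-0.26, 0.67, 0.15, 0, 0, 0, -1]
    - [-0.26, 0.67, 0.15, 0, 0, 0, -1]

```text
clock: 2.35
position: [469.1, -73.4, 274.9]
ee_rot: [-0.047, 0.999, -0.0, 0.0]
contact_force: [-0.2, -0.0, 0.4]
gripper_width: 0.6
grasp_force: 0.0
```

```bash
sed -i '$d' cm.py; cat >> cm.py <<'E'
C=[[-0.88,0.585,0.25,0,0,0.088],[-.5,.95,.25,0,0,0],[-.26,.67,.15,0,0,0]]
E
python3 - <<'E'
from cm import *
p,R=cmd(C); s=arm.read_state(); print(p,s['position'],s['contact_force'],s['clock'])
E
```

```text
[469.08603157 -72.36324881 274.712     ] [469.07089718 -73.43945372 274.907805  ] [-0.15882366 -0.01167647  0.44474347] 2.35
```

Call:
carry_out:
  rows:
    - [0, 0, 0.1, 0, 0, 0, -1]
    - [0, 0, 0.17, 0, 0, 0, -1]
    - [0, 0, 0.195, 0, 0, 0, -1]
    - [0, 0, 0.2, 0, 0, 0, -1]
    - [0, 0, 0.2, 0, 0, 0, -1]
    - [0, 0, 0.2, 0, 0, 0, -1]

```text
clock: 3.1
position: [469.2, -72.3, 235.2]
ee_rot: [-0.048, 0.999, 0.0, 0.001]
contact_force: [0.2, 0.5, 0.0]
gripper_width: 0.2
grasp_force: 0.0
```

Call:
carry_out:
  rows:
    - [0, 0, 0.003, 0, 0, 0, -1]
    - [0, 0, 0.006, 0, 0, 0, -1]
    - [0, 0, 0.006, 0, 0, 0, -1]

```text
clock: 3.48
position: [469.0, -72.3, 233.5]
ee_rot: [-0.048, 0.999, -0.0, 0.0]
contact_force: [-0.5, 1.0, 0.4]
gripper_width: -0.0
grasp_force: 0.0
```

Call:
carry_out:
  rows:
    - [0, 0, 0.003, 0, 0, 0, -1]
    - [0, 0, 0.006, 0, 0, 0, -1]
    - [0, 0, 0.006, 0, 0, 0, -1]

```text
clock: 3.85
position: [469.1, -72.3, 233.3]
ee_rot: [-0.048, 0.999, -0.0, 0.0]
contact_force: [-2.1, 1.4, 8.4]
gripper_width: 0.3
grasp_force: 4.1
```

Call:
carry_out:
  rows:
    - [0, 0, 0.003, 0, 0, 0, -1]
    - [0, 0, 0.005, 0, 0, 0, -1]
    - [0, 0, 0.005, 0, 0, 0, -1]

```text
clock: 4.22
position: [469.1, -72.3, 233.1]
ee_rot: [-0.048, 0.999, -0.0, 0.0]
contact_force: [-4.0, 2.0, 14.6]
gripper_width: -0.1
grasp_force: 7.4
```

Call:
carry_out:
  rows:
    - [0, -0.02, -0.002, 0, 0, 0, -1]
    - [0, -0.045, -0.002, 0, 0, 0, -1]
    - [0, -0.07, -0.002, 0, 0, 0, -1]
    - [0, -0.095, -0.002, 0, 0, 0, -1]
    - [0, -0.12, -0.002, 0, 0, 0, -1]
    - [0, -0.145, -0.002, 0, 0, 0, -1]
    - [0, -0.17, -0.002, 0, 0, 0, -1]
    - [0, -0.195, -0.002, 0, 0, 0, -1]
    - [0, -0.22, -0.002, 0, 0, 0, -1]
    - [0, -0.22, -0.002, 0, 0, 0, -1]

```text
clock: 5.48
position: [473.3, -116.9, 233.4]
ee_rot: [-0.048, 0.999, -0.001, 0.0]
contact_force: [-3.4, -3.0, 12.2]
gripper_width: -0.1
grasp_force: 7.0
```

```bash
cat >> h.py <<'E'
def canfit(n='scene',f=None,lo=(380,-260),hi=(560,-30)):
    im,d=look(n,f); W=world(n,d)
    m=(W[...,0]>lo[0])&(W[...,0]<hi[0])&(W[...,1]>lo[1])&(W[...,1]<hi[1])&(W[...,2]>15)&(W[...,2]<64)
    return im,W,m
E
python3 - <<'E'
from h import *
im,W,m=canfit('top','t1.png')
im2,W2,m2=canfit('scene','s1.png')
a=cv2.resize(im[150:290,250:430],None,fx=2.2,fy=2.2); b=cv2.resize(im2[150:290,150:330],None,fx=2.2,fy=2.2)
cv2.imwrite('pics/v1.png',cv2.cvtColor(np.hstack([a,b]),cv2.COLOR_RGB2BGR))
E
```

```text
(no output)
```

View pics/v1.png

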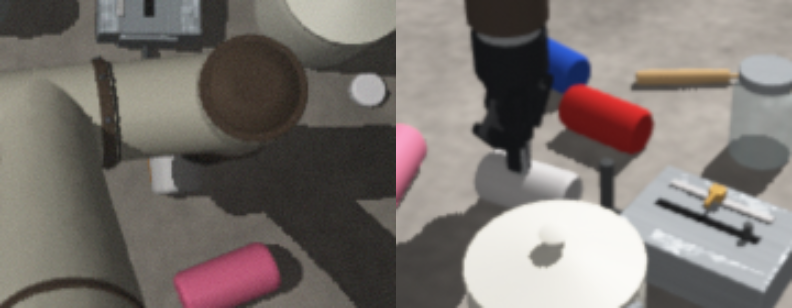

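Call:
carry_out:
  rows:
    - [0, 0, -0.04, 0, 0, 0, -1]
    - [0, 0.06, -0.05, 0, 0, 0, -1]
    - [0, 0.12, -0.04, 0, 0, 0, -1]
    - [0, 0.12, -0.012, 0, 0, 0, -1]
    - [0, 0.12, 0, 0, 0, 0, -1]
    - [0, 0.1, 0, 0, 0, 0, -1]
    - [0, 0.07, 0, 0, 0, 0, -1]
    - [0, 0.035, 0, 0, 0, 0, -1]
    - [0, 0, 0, 0, 0, 0, -1]
    - [0, -0.035, 0, 0, 0, 0, -1]
    - [0, -0.07, 0, 0, 0, 0, -1]
    - [0, -0.1, 0, 0, 0, 0, -1]

```text
clock: 7.08
position: [474.9, -137.0, 233.4]
ee_rot: [-0.048, 0.999, -0.001, -0.0]
contact_force: [-4.6, 0.1, 16.7]
gripper_width: -0.2
grasp_force: 8.3
```

```bash
python3 - <<'E'
from h import *
im2,W2,m2=canfit('scene','s2.png')
P=W2[m2]; print(len(P),np.percentile(P,[2,50,98],axis=0).round(1))
g=m2&(W2[...,2]>20); print(W2[g&(im2.max(-1)>150)].mean(0))
hsv=cv2.cvtColor(im2,cv2.COLOR_RGB2HSV); br=m2&(hsv[...,1]>60); print('brown',br.sum(), W2[br].mean(0) if br.any() else 0)
E
```

```text
724 [[ 427.7 -162.6   23.3]
 [ 471.2 -146.4   55.5]
 [ 531.3 -101.3   62.8]]
[ 504.84860862 -129.37480145   58.56610843]
brown 0 0
```

Call:
carry_out:
  rows:
    - [0, 0, -0.04, 0, 0, 0, -1]
    - [0, 0.06, -0.05, 0, 0, 0, -1]
    - [0, 0.12, -0.04, 0, 0, 0, -1]
    - [0, 0.12, -0.012, 0, 0, 0, -1]
    - [0, 0.12, 0, 0, 0, 0, -1]
    - [0, 0.1, 0, 0, 0, 0, -1]
    - [0, 0.07, 0, 0, 0, 0, -1]
    - [0, 0.035, 0, 0, 0, 0, -1]
    - [0, 0, 0, 0, 0, 0, -1]
    - [0, -0.035, 0, 0, 0, 0, -1]
    - [0, -0.07, 0, 0, 0, 0, -1]
    - [0, -0.1, 0, 0, 0, 0, -1]

```text
clock: 8.62
position: [476.8, -157.2, 233.6]
ee_rot: [-0.048, 0.999, -0.001, -0.0]
contact_force: [-3.7, -2.2, 10.3]
gripper_width: -0.2
grasp_force: 5.1
```

Call:
carry_out:
  rows:
    - [0, 0, -0.04, 0, 0, 0, -1]
    - [0, 0.12, -0.2, 0, 0, 0, -1]
    - [0, 0.4, -0.4, 0, 0, 0, -1]
    - [0, 0.7, -0.6, 0, 0, 0, -1]
    - [0, 0.95, -0.7, 0, 0, 0, -1]
    - [0, 0.95, -0.7, 0, 0, 0, -1]

```text
clock: 9.38
position: [459.0, 35.9, 374.1]
ee_rot: [-0.05, 0.999, 0.001, 0.003]
contact_force: [0.1, -0.6, -0.6]
gripper_width: 0.4
grasp_force: 0.0
```

```bash
python3 - <<'E'
from h import *
im,W,m=canfit('top','t3.png')
im2,W2,m2=canfit('scene','s3.png')
for a,b,c in((im,W,m),(im2,W2,m2)):
    if not c.any(): print('none'); continue
    P=b[c].astype(np.float32); print(len(P),cv2.minAreaRect(P[:,:2].copy()),np.percentile(P,[1,50,99],axis=0).round(1))
a=cv2.resize(im[150:290,250:430],None,fx=2.2,fy=2.2); b=cv2.resize(im2[150:290,150:330],None,fx=2.2,fy=2.2)
cv2.imwrite('pics/v3.png',cv2.cvtColor(np.hstack([a,b]),cv2.COLOR_RGB2BGR))
E
```

```text
1025 ((500.4453430175781, -144.36756896972656), (165.81948852539062, 85.34042358398438), 24.22334098815918) [[ 424.6 -184.4   26.7]
 [ 477.1 -149.5   54. ]
 [ 554.1  -75.9   62.2]]
669 ((496.3837890625, -143.13333129882812), (160.4673614501953, 59.20105743408203), 23.617935180664062) [[ 427.8 -186.3   21.1]
 [ 464.2 -167.9   57. ]
 [ 558.   -85.6   63.6]]
```

View pics/v3.png

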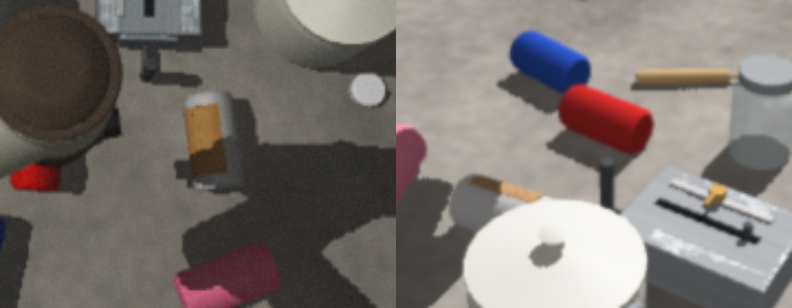

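```bash
cat >> h.py <<'E'
def label(f=None):
    im,W,m=canfit('top',f,lo=(400,-260),hi=(540,-90))
    P=W[m].astype(np.float32); r=cv2.minAreaRect(P[:,:2].copy()); 
    a=np.radians(r[2] if r[1][0]>r[1][1] else r[2]-90); c=np.array(r[0]); 
    hsv=cv2.cvtColor(im,cv2.COLOR_RGB2HSV); L=m&(hsv[...,1]>90)
    q=(W[L][:,:2]-c)@np.array([-np.sin(a),np.cos(a)])   # left positive
    t=(W[m][:,:2]-c)@np.array([-np.sin(a),np.cos(a)]); z=W[L][:,2]
    ph=np.degrees(np.arctan2(q,z-30))
    print('centre',c.round(1),'size',r[1],'axis',np.degrees(a).round(1),'n',L.sum(),'label ang 2/50/98%',np.percentile(ph,[2,50,98]).round(1),'q',np.percentile(q,[2,98]).round(1),'can q',np.percentile(t,[1,99]).round(1))
E
python3 - <<'E'
from h import *
label()
E
```

```text
centre [ 478.2 -155. ] size (109.08136749267578, 60.49298858642578) axis 5.5 n 482 label ang 2/50/98% [-7.2 29.9 84.9] q [-3.6 29.6] can q [-28.3  29.9]
```

```bash
cat >> cm.py <<'E'
C+=[[0,0,.2,0,0,0],[0,0,.006,0,0,0],[0,0,.006,0,0,0],[0,0,.005,0,0,0],[0,-.22,-.002,0,0,0],[0,-.1,0,0,0,0],[0,-.1,0,0,0,0],[0,.95,-.7,0,0,0]]
E
python3 - <<'E'
from cm import *
p,R=cmd(C); s=arm.read_state(); print(p,s['position'])
go(p,R,[477,-143,231.7])
E
```

```text
[459.01148409  33.156908   371.712     ] [458.64655477  33.0013731  371.21700601]
shift [-0.0058 -0.8853  0.7001] turn z 0 tool y now 95.45
```

Call:
carry_out:
  rows:
    - [0, -0.25, 0.15, 0, 0, 0, -1]
    - [0, -0.5, 0.35, 0, 0, 0, -1]
    - [-0.005, -0.75, 0.55, 0, 0, 0, -1]
    - [-0.005, -0.885, 0.64, 0, 0, 0, -1]
    - [-0.005, -0.885, 0.68, 0, 0, 0, -1]
    - [-0.005, -0.885, 0.69, 0, 0, 0, -1]
    - [-0.005, -0.885, 0.7, 0, 0, 0, -1]
    - [-0.005, -0.885, 0.7, 0, 0, 0, -1]

```text
clock: 10.52
position: [475.1, -143.7, 233.2]
ee_rot: [-0.047, 0.999, -0.0, -0.002]
contact_force: [-7.9, 0.0, 15.2]
gripper_width: 0.1
grasp_force: 8.2
```

Call:
carry_out:
  rows:
    - [0, -0.015, 0, 0, 0, 0, -1]
    - [0, -0.04, 0, 0, 0, 0, -1]
    - [0, -0.065, 0, 0, 0, 0, -1]
    - [0, -0.09, 0, 0, 0, 0, -1]
    - [0, -0.115, 0, 0, 0, 0, -1]
    - [0, -0.14, 0, 0, 0, 0, -1]
    - [0, -0.165, 0, 0, 0, 0, -1]
    - [0, -0.19, 0, 0, 0, 0, -1]
    - [0, -0.215, 0, 0, 0, 0, -1]
    - [0, -0.235, 0, 0, 0, 0, -1]
    - [0, -0.235, 0, 0, 0, 0, -1]
    - [0, -0.235, 0, 0, 0, 0, -1]

```text
clock: 12.02
position: [479.6, -190.5, 232.5]
ee_rot: [-0.047, 0.999, -0.0, -0.002]
contact_force: [-4.8, -3.0, 9.1]
gripper_width: 0.0
grasp_force: 4.8
```

Call:
carry_out:
  rows:
    - [0, 0, -0.03, 0, 0, 0, -1]
    - [0, 0, -0.15, 0, 0, 0, -1]
    - [0, 0.25, -0.35, 0, 0, 0, -1]
    - [0, 0.5, -0.55, 0, 0, 0, -1]
    - [0, 0.75, -0.7, 0, 0, 0, -1]
    - [0, 1, -0.7, 0, 0, 0, -1]
    - [0, 1, -0.7, 0, 0, 0, -1]
    - [0, 1, -0.7, 0, 0, 0, -1]

```text
clock: 13.02
position: [462.0, 9.4, 371.6]
ee_rot: [-0.048, 0.999, -0.0, -0.0]
contact_force: [0.4, 0.4, -0.2]
gripper_width: 0.1
grasp_force: 0.0
```

```bash
cat >> cm.py <<'E'
C+=[[-.005,-.885,.7,0,0,0],[0,-.235,0,0,0,0],[0,1,-.7,0,0,0]]
E
python3 - <<'E'
from cm import *
label('t4.png')
im=cv2.imread('pics/t4.png'); cv2.imwrite('pics/v4.png',cv2.resize(im[80:290,220:430],None,fx=2.8,fy=2.8,interpolation=cv2.INTER_CUBIC))
im,d=look('top'); W=world('top',d)
p,R=cmd(C); print(p,arm.read_state()['position'])
P=W[160:200,295:340].reshape(-1,3); P=P[(P[:,2]>74)&(P[:,2]<95)]; print('handle',len(P),P.mean(0),P.min(0),P.max(0))
E
```

```text
centre [ 480.6 -176.5] size (108.54955291748047, 57.81989288330078) axis 5.0 n 583 label ang 2/50/98% [-47.7   4.7  52.7] q [-22.8  22.7] can q [-27.2  28.1]
[462.28798689   9.36059464 371.712     ] [462.19997723   8.62662011 371.35991591]<stdin>:6: RuntimeWarning: Mean of empty slice.
  ret = um.true_divide(
Traceback (most recent call last):
ValueError: zero-size array to reduction operation minimum which has no identity
```

View pics/v4.png

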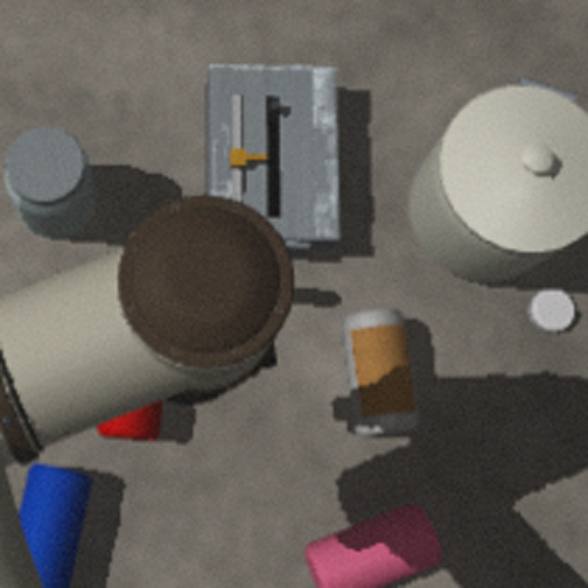

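```bash
python3 - <<'E'
from cm import *
p,R=cmd(C); go(p,R,[561,-79.5,300],87.9)
t=np.load('top0.npz'); s=np.load('scene0.npz')
# brass marker & pin, along housing axis a=-2.2deg
a=np.radians(-2.2); ax=np.array([np.cos(a),np.sin(a)]); o=np.array([561,-79.5])
for n,D,br in (('top',t,(100,170,290,330)),('scene',s,(225,275,270,330))):
    im,W=D['im'],D['W']; sl=(slice(br[0],br[1]),slice(br[2],br[3])); h=cv2.cvtColor(im,cv2.COLOR_RGB2HSV)[sl]; w=W[sl]
    q=(w[...,:2]-o)@ax; v=(w[...,:2]-o)@np.array([-ax[1],ax[0]])
    hi=(w[...,2]>62)
    M=hi&(v<22)&(v>5)&(h[...,1]>90); B=hi&(v>25)&(v<45)&(h[...,1]>90); Pn=hi&(abs(v)<9)&(q>140)
    for k,m in(('finger',M),('block',B),('pin',Pn)): print(n,k,m.sum(),'along',np.percentile(q[m],[5,50,95]).round(1),'lat',np.median(v[m]).round(1)) if m.any() else 0
E
```

```text
shift [-0.4491 -0.4892  0.3586] turn z 0.042 tool y now 95.45
top finger 17 along [112.6 114.5 117.3] lat 15.6
top block 43 along [107.1 113.6 121.6] lat 34.3
top pin 14 along [162.2 166.3 170.1] lat 1.2
scene finger 16 along [113.6 116.9 118.7] lat 13.4
scene block 42 along [109.6 118.4 123.9] lat 32.0
scene pin 31 along [163.6 168.9 172.4] lat 0.1
```

Call:
carry_out:
  rows:
    - [-0.1, -0.11, 0.05, 0, 0, 0.02, 0]
    - [-0.22, -0.24, 0.15, 0, 0, 0.042, 0]
    - [-0.35, -0.38, 0.28, 0, 0, 0.042, 0]
    - [-0.449, -0.489, 0.359, 0, 0, 0.042, 0]
    - [-0.449, -0.489, 0.359, 0, 0, 0.042, 0]
    - [-0.449, -0.489, 0.359, 0, 0, 0.042, 0]
    - [-0.449, -0.489, 0.359, 0, 0, 0.042, 0]

```text
clock: 14.0
position: [560.5, -79.3, 300.7]
ee_rot: [0.018, 1.0, 0.0, 0.001]
contact_force: [-0.3, 0.3, 0.2]
gripper_width: 42.8
grasp_force: 0.0
```

```bash
cat >> cm.py <<'E'
C+=[[-.449,-.489,.359,0,0,.042]]
E
python3 - <<'E'
from cm import *
p,R=cmd(C); print(p,arm.read_state()['position'],arm.read_state()['gripper_width']); go(p,R,[561,-79.5,215],87.9)
look('scene','s5.png')
im=cv2.imread('pics/s5.png'); cv2.imwrite('pics/v5.png',cv2.resize(im[120:300,160:360],None,fx=3,fy=3,interpolation=cv2.INTER_CUBIC))
E
```

```text
[560.97667392 -79.46182962 299.912     ] [560.50371268 -79.30974284 300.73394323] 42.76239361093854
shift [-1.000e-04 -2.000e-04  4.246e-01] turn z -0.0 tool y now 87.89
```

View pics/v5.png

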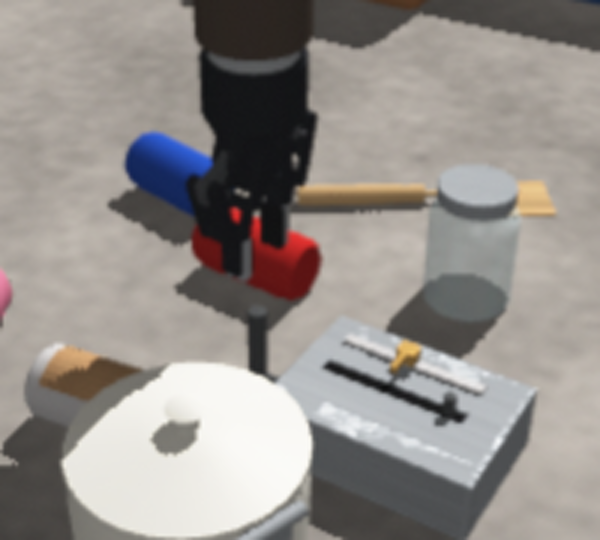

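Fingers at (260,240) straddle the handle top (258,310). I'll descend and grip.

Call:
carry_out:
  rows:
    - [0, 0, 0.1, 0, 0, 0, 0]
    - [0, 0, 0.2, 0, 0, 0, 0]
    - [0, 0, 0.3, 0, 0, 0, 0]
    - [0, 0, 0.38, 0, 0, 0, 0]
    - [0, 0, 0.42, 0, 0, 0, 0]
    - [0, 0, 0.42, 0, 0, 0, 0]
    - [0, 0, 0.42, 0, 0, 0, 0]

```text
clock: 14.92
position: [561.2, -79.4, 216.6]
ee_rot: [0.018, 1.0, 0.0, 0.001]
contact_force: [-1.0, -0.3, -0.1]
gripper_width: 42.6
grasp_force: 0.0
```

Call:
carry_out:
  rows:
    - [0, 0, 0, 0, 0, 0, -0.4]
    - [0, 0, 0, 0, 0, 0, -0.7]
    - [0, 0, 0, 0, 0, 0, -1]
    - [0, 0, 0, 0, 0, 0, -1]
    - [0, 0, 0, 0, 0, 0, -1]
    - [0, 0, 0, 0, 0, 0, -1]

```text
clock: 15.68
position: [561.1, -79.8, 216.6]
ee_rot: [0.018, 1.0, -0.0, 0.0]
contact_force: [-1.3, -4.2, 5.7]
gripper_width: 14.7
grasp_force: 58.4
```

Call:
carry_out:
  rows:
    - [0.02, 0, 0, 0, 0, 0, -1]
    - [0.045, 0, 0, 0, 0, 0, -1]
    - [0.07, 0, 0, 0, 0, 0, -1]
    - [0.095, 0, 0, 0, 0, 0, -1]
    - [0.12, 0, 0, 0, 0, 0, -1]
    - [0.145, 0, 0, 0, 0, 0, -1]
    - [0.17, 0, 0, 0, 0, 0, -1]
    - [0.195, 0, 0, 0, 0, 0, -1]
    - [0.22, 0, 0, 0, 0, 0, -1]
    - [0.24, 0, 0, 0, 0, 0, -1]
    - [0.24, 0, 0, 0, 0, 0, -1]
    - [0.24, 0, 0, 0, 0, 0, -1]

```text
clock: 17.18
position: [515.0, -78.5, 216.6]
ee_rot: [0.018, 1.0, -0.0, 0.003]
contact_force: [6.5, -10.3, -1.3]
gripper_width: 14.2
grasp_force: 58.5
```

```bash
cat > m.py <<'E'
from h import *
def meas(f):
    a=np.radians(-2.2); ax=np.array([np.cos(a),np.sin(a)]); o=np.array([561,-79.5])
    acc={}
    for i in range(4):
      for n,br in(('top',(100,180,285,335)),('scene',(215,280,255,330))):
        im,d=look(n,f if (n=='scene' and i==0) else None); W=world(n,d)
        sl=(slice(br[0],br[1]),slice(br[2],br[3])); h=cv2.cvtColor(im,cv2.COLOR_RGB2HSV)[sl]; w=W[sl]
        q=(w[...,:2]-o)@ax; v=(w[...,:2]-o)@np.array([-ax[1],ax[0]]); hi=(w[...,2]>62)&(w[...,2]<76)
        S=h[...,1]>90
        for k,m in(('finger',hi&(v<25)&(v>5)&S),('block',hi&(v>25)&(v<45)&S),('pin',hi&(abs(v)<8)&~S&(q>75))):
            acc.setdefault((n,k),[]).append(q[m])
    for k,l in acc.items():
        l=np.concatenate(l); print(*k,len(l),np.percentile(l,[3,50,97]).round(1) if len(l) else '')
E
python3 - <<'E'
from m import *
meas('s6.png')
im=cv2.imread('pics/s6.png'); cv2.imwrite('pics/v6.png',cv2.resize(im[200:300,200:345],None,fx=5,fy=5,interpolation=cv2.INTER_CUBIC))
E
```

```text
top finger 77 [112.  114.5 117.3]
top block 172 [106.8 113.8 122.1]
top pin 60 [116.5 120.2 125.7]
scene finger 66 [113.5 116.5 119.1]
scene block 168 [109.4 117.9 124.1]
scene pin 97 [118.9 123.7 127.2]
```

View pics/v6.png

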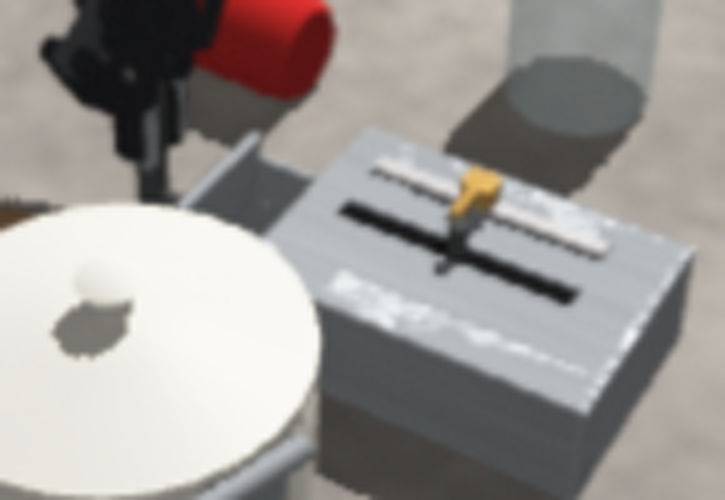

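Call:
carry_out:
  rows:
    - [0.01, -0.002, 0, 0, 0, 0, -1]
    - [0.02, -0.003, 0, 0, 0, 0, -1]
    - [0.03, -0.004, 0, 0, 0, 0, -1]
    - [0.031, -0.004, 0, 0, 0, 0, -1]
    - [0.031, -0.004, 0, 0, 0, 0, -1]
    - [0.031, -0.004, 0, 0, 0, 0, -1]

```text
clock: 18.32
position: [509.2, -78.5, 216.6]
ee_rot: [0.018, 1.0, -0.0, 0.004]
contact_force: [6.8, -7.6, -2.5]
gripper_width: 14.6
grasp_force: 58.5
```

```bash
python3 - <<'E'
from m import *
meas('s7.png'); label()
print(arm.read_state()['position'],arm.read_state()['contact_force'])
im=cv2.imread('pics/s7.png'); cv2.imwrite('pics/v7.png',cv2.resize(im[220:265,260:330],None,fx=11,fy=11,interpolation=cv2.INTER_CUBIC))
E
```

```text
top finger 75 [111.9 114.4 117.3]
top block 167 [106.8 113.9 122.1]
top pin 62 [110.8 114.5 120.2]
scene finger 67 [114.  117.  119.4]
scene block 169 [109.  117.8 124.1]
scene pin 106 [112.8 118.5 121.9]
centre [ 480.4 -178.2] size (107.97907257080078, 58.26042175292969) axis 4.4 n 561 label ang 2/50/98% [-49.9   3.2  50.6] q [-22.8  22.4] can q [-26.2  28.6]
[509.16658338 -78.56326672 216.62456734] [ 7.860868   -8.35199633 -2.26171958]
```

View pics/v7.png

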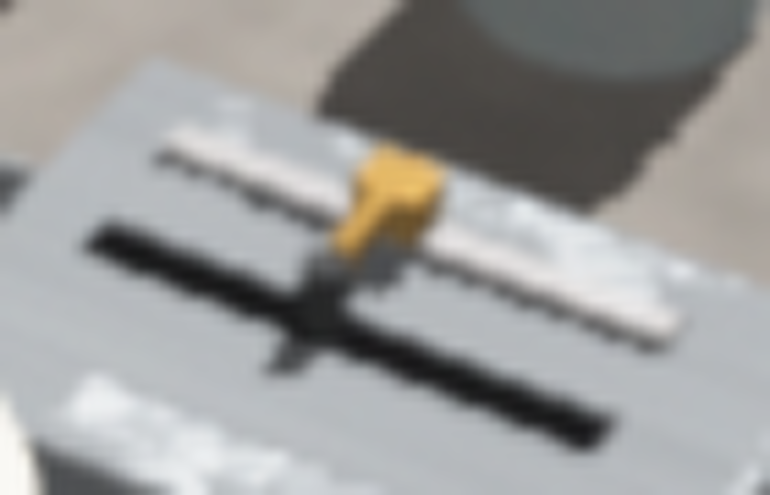

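Call:
carry_out:
  rows:
    - [0.003, 0, 0, 0, 0, 0, -1]
    - [0.003, 0, 0, 0, 0, 0, -1]
    - [0.003, 0, 0, 0, 0, 0, -1]
    - [0.003, 0, 0, 0, 0, 0, -1]

```text
clock: 19.27
position: [508.7, -78.5, 216.6]
ee_rot: [0.018, 1.0, -0.0, 0.004]
contact_force: [7.0, -7.3, -1.5]
gripper_width: 14.5
grasp_force: 58.5
```

```bash
python3 - <<'E'
from m import *
meas('s8.png'); s=arm.read_state(); print(s['position'],s['grasp_force'])
print(arm.job_done())
E
```

```text
top finger 78 [112.  114.5 117.4]
top block 171 [106.6 113.7 121.8]
top pin 61 [110.3 113.9 119.7]
scene finger 69 [113.8 117.1 119.2]
scene block 171 [109.3 117.6 124.1]
scene pin 119 [112.  117.4 121.6]
[508.65166759 -78.53444743 216.63465614] 58.52260172367096
the job is handed in; nothing more can be done
None
```

I rolled the can half a turn to the right; it lies label up, clear of the drawer, and the drawer is held out against its spring with the pin within about 1 mm of the marker's finger; the job is handed in.

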